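Set a stock feeder to its third speed

TASK

Set the bench stock feeder to its third speed: first run the springy black-tipped thumb lever on its top gently back to the neutral end stop (clockwise seen from above), then click it forward one notch at a time, letting it settle in each notch, until it rests in the third notch up from neutral. Then push the lock slide beside it fully home and let go of everything; do not force the lever, and leave the other things on the bench where they are.

Things in the scene. Friction and masses are not known exactly. Their poses are not given: they have to be found in the camera images.
- feeder: the stock feeder, a grey housing 220 (x) x 280 (y) mm fixed on the bench, flat top 130 mm above it; rollers on its front (-x) side, motor on its +x side. Origin at the centre of its underside, z up. The lever's vertical pivot axis is at x = 20, y = 30 mm in this frame.
- thumb_lever: flat steel arm, 18 to 23 mm above the housing top, with an upright black pad at its end. Origin on the vertical pivot axis at the height of the housing top; x runs along the arm to the pad, z up. It turns about z. Untouched in neutral, its x points 2.66 rad counter-clockwise from the feeder's x; each notch forward adds 0.12 rad. More than 15 N on it by the gripper, pinching included, damages it.
- thumb_pad (a point): centre of the pad, 70 mm from the pivot axis. The pad is 18 mm along the arm, 10 mm thick across it (the way it is pushed), standing 18 to 56 mm above the housing top; this point is 41 mm above it. The arm is springy: the pad gives about 1 mm per 0.4 N (up to 29 mm) before the hub below moves. Unloaded, it springs back into line with the hub.
- speed_index (a joint): angle of the index hub under the lever (rad): notches at 0 (neutral; end stop at -0.035), 0.12, 0.24, 0.36 (third) ... 0.96; grows counter-clockwise from above. Starts in notch 4 to 7. The hub jumps one notch, with a drop of the load, when the pad's load reaches 2 to 10 N (differs each time, not marked); pushing on loads it for the next.
- lock_slide (a joint): travel of the lock slide (m): 0 open, 0.025 fully home against its stop; moves along the feeder's +y towards the lever hub, friction about 3 N, stays where it is left. Starts nearly open.
- lock_knob (a point): middle of the upright round black knob on the lock slide: 18 mm across, standing 10 to 44 mm above the housing top, this point 27 mm above it. Pushed along the feeder's +y. Its flat bar, 22 mm wide, 11 mm high, reaches 5 mm to the -y and 100 mm to the +y side of the knob's axis, into a guide 18 mm high that begins 43 mm from the knob when open.
- tape_roll: loose cardboard roll lying on the housing top, 60 mm across, 22 mm high; origin at the centre of its underside; not part of the job
- screw_jar: loose small glass jar with a steel lid standing on the housing top, 40 mm across, 50 mm high; origin at the centre of its underside; not part of the job
- spanner: loose steel spanner lying on the bench; not part of the job
- driver: loose screwdriver lying on the bench; not part of the job
- spray_can: loose spray can, 64 mm across, 190 mm high, standing on the bench; not part of the job
- offcut: loose wooden offcut 160 x 70 x 35 mm on the bench; not part of the job
- mug: loose white mug, 80 mm across, 90 mm high, on the bench; not part of the job

How it is judged:
On the way, in this order (a step that is already met when the one before it is completed fails the run):
1. the lever is back in neutral, the lock still open (value of joint speed_index below 0.04 rad and value of joint lock_slide below 0.012 m), for 0.2 s.
2. the lever has clicked forward into notch 1 and settled there, the lock still open (value of joint speed_index between 0.08 and 0.16 rad and value of joint lock_slide below 0.012 m), for 0.3 s.
3. the lever has clicked forward into notch 2 and settled there, the lock still open (value of joint speed_index between 0.2 and 0.28 rad and value of joint lock_slide below 0.012 m), for 0.3 s.
4. the lever has clicked forward into notch 3 and settled there, the lock still open (value of joint speed_index between 0.32 and 0.4 rad and value of joint lock_slide below 0.012 m), for 0.3 s.
5. the lock slide is fully home with the lever in notch 3 (value of joint speed_index between 0.32 and 0.4 rad and value of joint lock_slide above 0.022 m), for 0.2 s.
At the end, for the whole second after the job is handed in: The index hub rests in the third notch (0.36 rad within 0.04) and the lock slide is home (at least 22 of its 25 mm) (all of step 5 and velocity of joint speed_index between -0.05 and 0.05 rad/s); the robot touches nothing.
It fails at once if the gripper loads the lever with more than 15 N (contact force between the fingers and thumb_lever above 15 N).
It fails at once if another thing on the bench or on the feeder is moved more than 30 mm (distance of any of tape_roll, screw_jar, spanner, driver, spray_can, offcut, mug from where it was at the start of the episode above 0.03 m).
It also fails if it takes over 72 s, if anything falls off the work surface, if the arm or the gripper's body presses on something with over 40 N, if the wrist force passes 120 N, or if a joint passes its speed limit or range.

ROBOT

A 6-joint arm with a two-finger parallel gripper is mounted at the origin on the work surface. World frame = base frame: x ahead of the robot, y to its left, z up, the work surface at z = 0. Lengths are in m, angles in rad, forces in N, time in s.
With the tool pointing down it reaches from about 0.35 to 0.875 m from the base axis. Payload 4.2 kg.
Tool frame: the origin (TCP) lies at the very end of the fingers, on their centre line; the grasp point (between the pads) lies 19 mm behind it; x points along the fingers, y is the direction in which the jaws open and shut, and the axes are right-handed (so a half turn about x gives the same grasp; the last joint's range is limited). The gripper opens to 87 mm and grips with 3 to 60 N. Pads are 19 mm wide; open, the fingers measure 117 mm over their backs; the gripper's body (75 mm by 190 mm) begins 51 mm behind the grasp point.
Start: joints at [-0.913, 0.385, 0.008, 0, -1.194, -0.259], TCP at [0.243, -0.576, 0.223] pointing down, gripper open.
Joint ranges: [-3.14, 3.14], [-1.21, 2.06], [-1.07, 1.41], [-3.16, 2.05], [-2.99, -0.16], [-3.1, 3.1]. Speed limits (rad/s): [2.79, 2.79, 3.14, 3.14, 3.14, 3.14].

INTERFACE

Orientations are given as a unit quaternion [w, x, y, z].
In Python, from cell import movep, movel, movej, command_gripper, sleep, ik, get_image, PlanningError, hand_in, current_t, current_joint_positions, current_qd, current_effort, current_tcp_pos, current_tool_rot, current_wrist_force, current_moment, current_width gives the robot as it stands. The module is installed in compiled form; this text tells all that it offers. Calls block until the motion is done:
- movep(position, orientation): joint-space move of the TCP to a pose.
- movel(position, attitude=None, max_speed=0.15, stop_force=None): straight line of the TCP; attitude=None keeps the orientation; max_speed is the mean speed in m/s. With stop_force (N) it stops when the force on the tool has changed by that much, and returns True; else False.
- movej(angles): joint-space move.
- command_gripper(opening): opening from 0.0 (shut) to 1.0 (fully open); the grip force is fixed at half the most; returns when the fingers have stopped.
- sleep(seconds).
- ik(position, orientation): joint angles nearest the present ones, or None.
- get_image(name): name is "scene" or "top"; returns a dict with "pixels" (384x512x3 uint8, red, green, blue), "range_z" (384x512 float32, m along the optical axis (not along the pixel's ray), 0 where there is no reading), "fx", "fy", "cx", "cy" (pixels), "world_from_camera" (4x4, takes a point from camera to world coordinates). Camera axes: x right, y up, looking along -z (the intrinsics and any distortion apply to the point x, -y, -z); pixel columns grow to the right and rows downward; lengths in m; the calibration is good to about 2 mm. A picture is of the moment at which its call begins.
A pose or a line that the arm cannot do raises PlanningError and nothing moves.
- hand_in(): hands the job in, once; it reports no verdict.
Readings, each from a call of its own:
- current_t(): time.
- current_joint_positions(): joint angles.
- current_qd(): joint speeds.
- current_effort(): joint torques, N m.
- current_tcp_pos(): TCP position.
- current_tool_rot(): TCP orientation.
- current_wrist_force(): force on the tool from outside, world axes, zero at the start.
- current_moment(): the same for the moment, N m.
- current_width(): opening from 0.0 (shut) to 1.0 (fully open).
Only numpy, scipy, OpenCV 4.12 (cv2) and the standard library are available. Lean on these libraries where they do the work, as an engineer would, in place of code of your own. Each camera call takes 0.05 s, during which the arm holds its last target.

## Working session

There is one attempt and no reset: what is moved stays moved. The work goes in short steps, each a Python script; the robot and the scene stay as the last script left them, time stands still between calls to the robot, and variables do not carry over. Pictures are saved under pics/ and viewed, and the job is handed in when it is done.

```bash
mkdir -p pics; ls
python3 - <<'E'
from cell import *
import cv2, numpy as np
for n in ("scene","top"):
    d=get_image(n); np.savez(f"{n}0.npz",**d)
    cv2.imwrite(f"pics/{n}0.png",d["pixels"][:,:,::-1])
    print(n,d["fx"],d["fy"],d["cx"],d["cy"],d.keys()); print(np.round(d["world_from_camera"],3))
print(current_t(),current_tcp_pos(),current_tool_rot(),current_wrist_force(),current_width())
E
```

```text
pics
scene 365.45806523191635 365.45806523191635 250.35512160280635 189.82664352027524 dict_keys(['pixels', 'range_z', 'fx', 'fy', 'cx', 'cy', 'world_from_camera'])
[[-0.519 -0.692  0.502  0.99 ]
 [ 0.855 -0.425  0.298  0.303]
 [ 0.007  0.584  0.812  0.953]
 [ 0.     0.     0.     1.   ]]
top 419.5934837365789 419.5934837365789 260.5071519838133 190.7629563348262 dict_keys(['pixels', 'range_z', 'fx', 'fy', 'cx', 'cy', 'world_from_camera'])
[[ 0.08   0.975 -0.206  0.19 ]
 [-0.997  0.078 -0.016  0.005]
 [ 0.     0.207  0.978  1.584]
 [ 0.     0.     0.     1.   ]]
0.1 [ 0.24250987 -0.5754586   0.22158772] [ 0.69294003 -0.13936668  0.6932692   0.1406729 ] [-0.49999954 -0.31532587 -0.89430372] 1.0010110624424284
```

View pics/scene0.png

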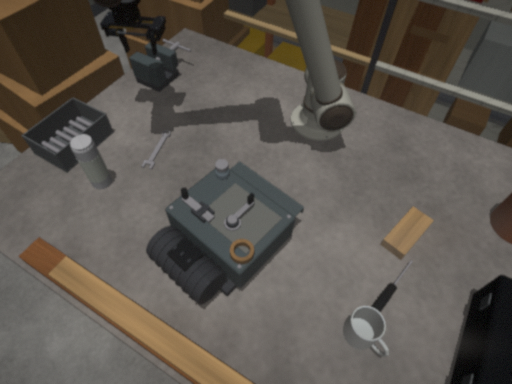

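View pics/top0.png

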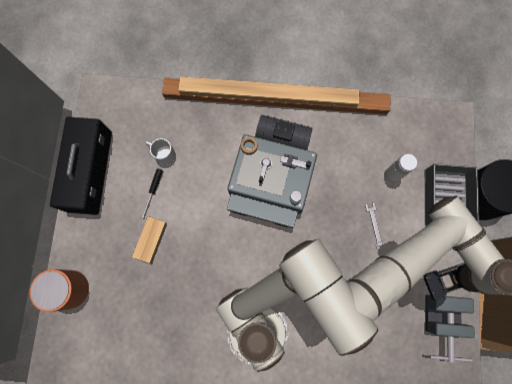

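```bash
cat > h.py <<'E'
import numpy as np, cv2
def load(n): return dict(np.load(n))
def cloud(d):
    z=d["range_z"].astype(float); v,u=np.mgrid[0:z.shape[0],0:z.shape[1]]
    x=(u-d["cx"])/d["fx"]*z; y=-(v-d["cy"])/d["fy"]*z
    P=np.stack([x,y,-z],-1); T=d["world_from_camera"]
    W=P@T[:3,:3].T+T[:3,3]; W[z==0]=np.nan; return W
def ray(d,u,v,h):
    T=d["world_from_camera"]; r=T[:3,:3]@np.array([(u-d["cx"])/d["fx"],-(v-d["cy"])/d["fy"],-1.])
    o=T[:3,3]; return o+r*(h-o[2])/r[2]
def proj(d,p):
    T=d["world_from_camera"]; c=T[:3,:3].T@(np.asarray(p)-T[:3,3]); return d["cx"]+d["fx"]*c[0]/-c[2], d["cy"]-d["fy"]*c[1]/-c[2]
E
python3 - <<'E'
from h import *
for n,(u0,u1,v0,v1) in {"scene":(140,310,150,305),"top":(220,325,110,230)}.items():
    d=load(f"{n}0.npz"); im=d["pixels"][v0:v1,u0:u1,::-1]; s=4.6
    im=cv2.resize(im,None,fx=s,fy=s,interpolation=cv2.INTER_CUBIC)
    for u in range(u0,u1,10):
        cv2.putText(im,str(u),(int((u-u0)*s),8),0,.33,(0,255,255),1); cv2.line(im,(int((u-u0+.5)*s),10),(int((u-u0+.5)*s),16),(0,255,255),1)
    for v in range(v0,v1,10): cv2.putText(im,str(v)+"-",(0,int((v-v0+.5)*s)+4),0,.33,(0,255,255),1)
    cv2.imwrite(f"pics/{n}0z.png",im)
    W=cloud(d); Z=W[...,2]; sub=Z[v0:v1,u0:u1]
    print(n,np.isfinite(sub).mean(),np.histogram(sub[np.isfinite(sub)],bins=np.arange(-.01,.25,.01)))
    t=W[v0:v1,u0:u1][(np.abs(sub-.13)<.006)]; print(np.median(t[:,2]),np.nanmin(t,0),np.nanmax(t,0))
    r=cv2.minAreaRect((t[:,:2]*1000).astype(np.float32)); print(r)
E
```

```text
scene 0.9962049335863378 (array([3058, 9745,   63,   56,  111,  127,  147,  187,  260,  354, 1470,
        614,  828, 2854, 5076,  515,  518,   50,  100,  116,    1,    0,
          0,    0,    0]), array([-0.01,  0.  ,  0.01,  0.02,  0.03,  0.04,  0.05,  0.06,  0.07,
        0.08,  0.09,  0.1 ,  0.11,  0.12,  0.13,  0.14,  0.15,  0.16,
        0.17,  0.18,  0.19,  0.2 ,  0.21,  0.22,  0.23,  0.24]))
0.13110300725906487 [ 0.44740501 -0.16357245  0.12400216] [0.77194507 0.14630815 0.13596356]
((612.7926025390625, -16.2252197265625), (279.6854248046875, 299.1475830078125), 79.13716888427734)
top 0.9962698412698413 (array([3079, 2212,   11,    0,   10,   14,    1,   16,   28,  318,  972,
        245,  399, 2827, 1812,  265,  175,   16,   80,   43,    0,    0,
          0,    0,    0]), array([-0.01,  0.  ,  0.01,  0.02,  0.03,  0.04,  0.05,  0.06,  0.07,
        0.08,  0.09,  0.1 ,  0.11,  0.12,  0.13,  0.14,  0.15,  0.16,
        0.17,  0.18,  0.19,  0.2 ,  0.21,  0.22,  0.23,  0.24]))
0.12930040700410073 [ 0.44475833 -0.16043356  0.1240012 ] [0.7791061  0.14615761 0.13599606]
((613.2448120117188, -14.24554443359375), (278.41241455078125, 303.978271484375), 79.06678771972656)
```

View pics/scene0z.png

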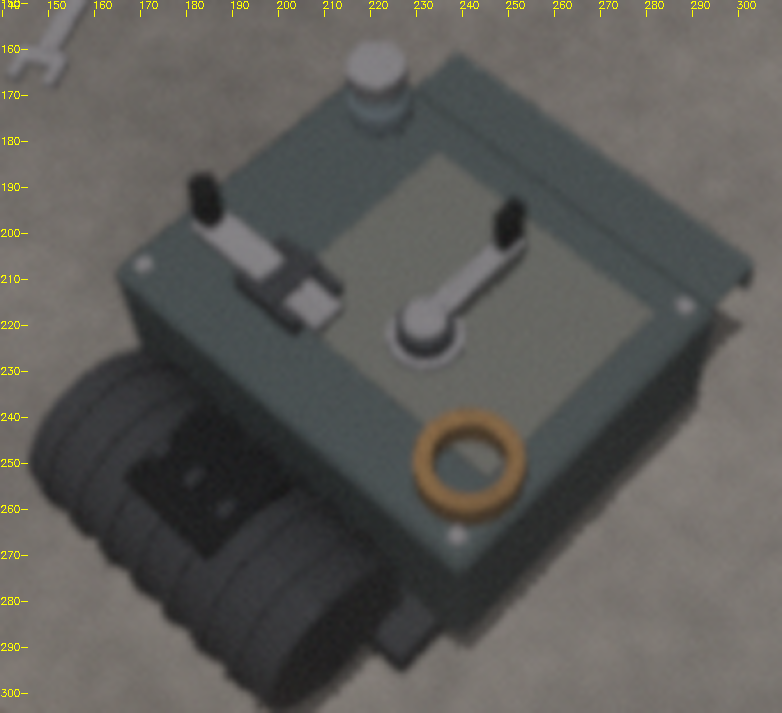

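View pics/top0z.png

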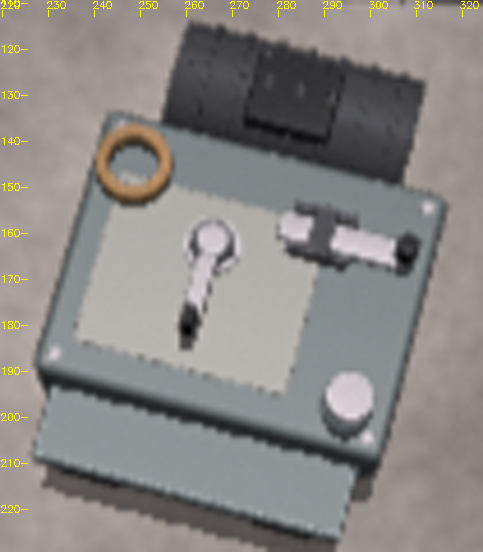

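Run:
```python
from h import *
R={}
for n,box in {"scene":(140,310,150,305),"top":(220,325,110,230)}.items():
    d=load(f"{n}0.npz"); u0,u1,v0,v1=box; W=cloud(d); Z=W[...,2]; px=d["pixels"].astype(int)
    m=np.zeros(Z.shape,bool); m[v0:v1,u0:u1]=1
    hsv=cv2.cvtColor(d["pixels"],cv2.COLOR_RGB2HSV)
    # teal housing top faces
    top=m&(np.abs(Z-.13)<.006)
    # restrict: hull rough
    q={"scene":[(170,207),(287,216),(238,266)],"top":[(312,154),(232,188),(299,205)]}[n]
    rv=[ray(d,u,v,.131) for u,v in q]; print(n,"rivets",np.round(rv,4).tolist(),"centre",np.round((rv[0]+rv[1])/2,4))
    # black things
    dark=m&(px.max(-1)<60)&(Z>.14)
    nn,lab,st,ce=cv2.connectedComponentsWithStats(dark.astype(np.uint8))
    for i in range(1,nn):
        if st[i,4]>=6:
            w=W[lab==i]; print(" dark",st[i],np.round(ce[i],1),"zmax",np.round(w[:,2].max(),3),"med",np.round(np.median(w,0),4))
    for nm,lo,hi in (("hi",.165,.2),):
        mm=m&(Z>lo)&(Z<hi); nn,lab,st,ce=cv2.connectedComponentsWithStats(mm.astype(np.uint8))
        for i in range(1,nn):
            if st[i,4]>=4:
                w=W[lab==i]; print(" high",st[i],np.round(ce[i],1),np.round(w.mean(0),4),np.round(w.max(0)-w.min(0),3),w[:,2].max().round(3))
    # edges: sample top-plane mask boundaries
    t=W[top]; np.save(n+"_t.npy",t)
```

```text
scene rivets [[0.6432, -0.1525, 0.131], [0.5044, 0.1276, 0.131], [0.691, 0.0931, 0.131]] centre [ 0.5738 -0.0125  0.131 ]
 dark [181 188   8  11  65] [184.4 192.8] zmax 0.178 med [ 0.6042 -0.1282  0.1688]
 dark [248 193   6  11  53] [250.5 198.1] zmax 0.19 med [0.5336 0.0323 0.1783]
 dark [207 208   4   3   8] [208.4 208.9] zmax 0.149 med [ 0.6025 -0.0556  0.1463]
 dark [191 210  14  12  28] [198.  215.6] zmax 0.148 med [ 0.6315 -0.064   0.1439]
 dark [228 223  10   4  20] [233.  224.9] zmax 0.151 med [0.6099 0.0285 0.1467]
 high [215 159  14  13 148] [221.6 164.9] [ 0.4813 -0.092   0.179 ] [0.035 0.036 0.02 ] 0.185
 high [181 187   7   8  45] [183.9 190.4] [ 0.6013 -0.1305  0.1733] [0.017 0.017 0.013] 0.179
 high [248 192   6  11  50] [250.4 196.9] [0.532  0.0312 0.1807] [0.021 0.011 0.025] 0.19
top rivets [[0.6457, -0.1447, 0.131], [0.4977, 0.131, 0.131], [0.4556, -0.1094, 0.131]] centre [ 0.5717 -0.0069  0.131 ]
 dark [306 162   5   6  15] [308.  164.5] zmax 0.176 med [ 0.5949 -0.1294  0.1695]
 dark [259 177   4   6  15] [260.7 179.8] zmax 0.187 med [0.5225 0.0305 0.1807]
 high [306 161   5   5  20] [308.2 162.8] [ 0.5997 -0.1289  0.1732] [0.017 0.015 0.013] 0.18
 high [259 176   4   6  20] [260.5 178.5] [0.5282 0.0321 0.1811] [0.015 0.01  0.021] 0.187
 high [291 191  11  11  93] [295.5 195.7] [ 0.4782 -0.0919  0.178 ] [0.035 0.035 0.02 ] 0.186
```

```bash
cat >> h.py <<'E'
from scipy.spatial.transform import Rotation as Rn
YAW=None
E
python3 - <<'E'
from h import *
F=np.array([[95,-125],[-95,125],[95,125],[95,-125],[-95,125],[-95,-125]])/1e3
Wd=np.array([[.6432,-.1525],[.5044,.1276],[.691,.0931],[.6457,-.1447],[.4977,.131],[.4556,-.1094]])
fc,wc=F.mean(0),Wd.mean(0)
R,rs=Rn.align_vectors(np.c_[Wd-wc,np.zeros(6)],np.c_[F-fc,np.zeros(6)]); yaw=R.as_rotvec()[2]
R2=R.as_matrix()[:2,:2]; o=wc-R2@fc
print("yaw",yaw,"o",o,"res",np.round((F@R2.T+o-Wd)*1e3,1).tolist())
hub=o+R2@[.02,.03]; print("hub",hub)
for n in("scene","top"):
    d=load(n+"0.npz");W=cloud(d)
    m=(np.hypot(W[...,0]-hub[0],W[...,1]-hub[1])<.03)&(W[...,2]>.151); w=W[m]; print(n,m.sum(),np.round(w.mean(0),4),w[:,2].max(),np.round(proj(d,[*hub,.155]),1))
for p in ([.532,.0312],[.5282,.0321],[.530,.0315]):
    v=np.array(p)-hub; print(np.hypot(*v),(np.arctan2(v[1],v[0])-yaw)%(2*np.pi)-2.66)
kf=R2.T@(np.array([.6005,-.1297])-o); print("knob feeder",kf)
np.savez("fit.npz",yaw=yaw,o=o,hub=hub)
E
```

```text
yaw -0.18577713191677542 o [ 0.57293333 -0.00915   ] res [[0.0, 3.0], [-1.7, 3.6], [-1.6, 3.1], [-2.5, -4.8], [5.0, 0.2], [0.9, -5.1]]
hub [0.5981305  0.01663958]
scene 110 [0.5922 0.0184 0.1549] 0.15868920997066538 [232.  218.4]
top 39 [0.594  0.0198 0.154 ] 0.16077397615256683 [266.5 161.4]
0.06771446877583057 0.45065064458770143
0.07161913055446058 0.4497871042009747
0.0697323278486526 0.4526163179587761
knob feeder [ 0.04935916 -0.11338385]
```

```bash
cat > r.py <<'E'
from cell import *
from h import *
f=np.load("fit.npz"); YAW=float(f["yaw"]); O=f["o"]; HUB=f["hub"]
SG=1
def quat(a,sg=None):   # tool x down, tool y along CCW tangent at angle a
    sg=SG if sg is None else sg
    x=np.array([0,0,-1.]); y=sg*np.array([-np.sin(a),np.cos(a),0]); z=np.cross(x,y)
    q=Rn.from_matrix(np.c_[x,y,z]).as_quat(); return [q[3],q[0],q[1],q[2]]
def pos(a,z,r=.07): return [HUB[0]+r*np.cos(a),HUB[1]+r*np.sin(a),z]
def force(n=5): return np.mean([current_wrist_force() for _ in range(n)],0)
def tang(F,a): return float(F[1]*np.cos(a)-F[0]*np.sin(a))  # CCW component
E
python3 - <<'E'
from r import *
a=YAW+2.66+.452
for s in(1,-1):
    for aa in (a,YAW+2.2,YAW+3.5):
        j=ik(pos(aa,.16),quat(aa,s)); print(s,round(aa,2),None if j is None else np.round(j,2))
print([np.round(current_wrist_force(),2) for _ in range(3)],current_t())
E
```

```text
1 2.93 [ 0.37  0.28 -0.31  0.   -0.97  0.99]
1 2.01 [ 0.42  0.35 -0.21  0.   -1.01  0.02]
1 3.31 [ 0.32  0.28 -0.32  0.   -0.97  1.43]
-1 2.93 [ 0.37  0.28 -0.31  0.   -0.97 -2.15]
-1 2.01 None
-1 3.31 [ 0.32  0.28 -0.32  0.   -0.97 -1.71]
[array([-0.5 , -0.32, -0.89]), array([-0.5 , -0.32, -0.89]), array([-0.5 , -0.32, -0.89])] 0.1
```

Run:
```python
from r import *
a=YAW+2.66+.452
p=current_tcp_pos(); movel([p[0],p[1],.30],max_speed=.3); print(current_t())
movep(pos(a,.25),quat(a)); print(current_t(),current_tcp_pos(),pos(a,.25))
command_gripper(.5); print(current_t(),current_width(),np.round(force(),2))
for n in("scene","top"):
    d=get_image(n); np.savez(n+"1.npz",**d); 
d=load("scene1.npz"); im=cv2.resize(d["pixels"][100:310,120:330,::-1],None,fx=2.8,fy=2.8,interpolation=cv2.INTER_CUBIC); cv2.imwrite("pics/scene1.png",im)
```

```text
0.5083
2.9 [0.52983577 0.03091616 0.25001253] [np.float64(0.5297476834428625), np.float64(0.03159919109165384), 0.25]
3.8833 0.4996566820056609 [-0.62 -1.29  0.13]
```

View pics/scene1.png

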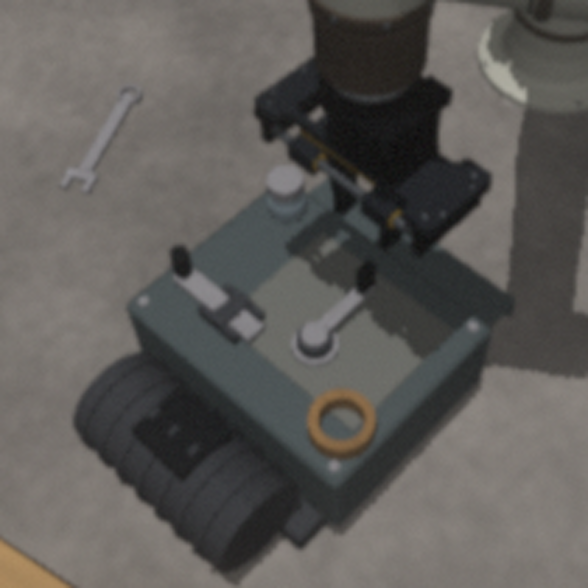

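```bash
cat >> r.py <<'E'
Z=.159
def pose(b,c,z=Z):
    r=np.array([np.cos(b),np.sin(b)]); t=np.array([-r[1],r[0]]); p=HUB+.07*r+c*t
    return [p[0],p[1],z]
def go(b,c,sp=.06,stop=None,z=Z): return movel(pose(b,c,z),quat(b),max_speed=sp,stop_force=stop)
E
python3 - <<'E'
from r import *
b0=YAW+2.66+.452
s=go(b0,0,sp=.1,stop=5); print("down",s,current_t(),current_tcp_pos())
F0=force(20); print("F0",np.round(F0,2))
np.save("F0.npy",F0)
for c in (-.006,-.011,-.013,-.015,-.017,-.019):
    go(b0,c,sp=.04); F=force()-F0; print(c,round(current_t(),2),np.round(F,2),"tang",round(tang(F,b0),2))
    if tang(F,b0)<-10 or tang(F,b0)>1.2: break
E
```

```text
down False 5.0417 [0.53029932 0.03173734 0.15965916]
F0 [-0.05 -0.1  -0.12]
-0.006 5.34 [-1.43  0.28 -0.11] tang 0.03
-0.011 5.62 [-0.04  0.34  0.46] tang -0.32
-0.013 5.87 [ 0.35 -0.18 -0.56] tang 0.1
-0.015 6.12 [ 0.79 -1.06 -0.1 ] tang 0.86
-0.017 6.37 [-0.19 -0.45  0.2 ] tang 0.48
-0.019 6.62 [-0.53 -1.06  0.64] tang 1.15
```

Run:
```python
from r import *
F0=np.load("F0.npy"); b0=YAW+2.66+.452; bn=YAW+2.66
k=0
while True:
    k+=1; b=b0-.06*k
    st=go(b,-.017,sp=.05,stop=9)
    f=[]
    for _ in range(2): f.append(tang(force()-F0,b)); sleep(.03)
    m=np.mean(f)
    print(k,"b-bn",round(b-bn,3),"t",round(current_t(),2),"tang",np.round(f,2),st, "Fz",round((force()-F0)[2],2))
    if st or m>9.5 or b-bn<-.33: break
```

```text
1 b-bn 0.392 t 6.93 tang [2.1  2.51] False Fz 0.94
2 b-bn 0.332 t 7.25 tang [2.95 2.71] False Fz 1.94
3 b-bn 0.272 t 7.57 tang [4.61 4.76] False Fz 0.96
4 b-bn 0.212 t 7.88 tang [3.25 3.23] False Fz 1.31
5 b-bn 0.152 t 8.2 tang [4.82 4.59] False Fz 0.57
6 b-bn 0.092 t 8.52 tang [4.48 2.92] False Fz 0.67
7 b-bn 0.032 t 8.83 tang [5.5  5.52] False Fz 2.95
8 b-bn -0.028 t 9.15 tang [4.12 3.53] False Fz 0.85
9 b-bn -0.088 t 9.47 tang [4.96 4.01] False Fz 0.8
10 b-bn -0.148 t 9.78 tang [4.93 3.79] False Fz 0.21
11 b-bn -0.208 t 10.1 tang [5.47 4.28] False Fz 0.89
12 b-bn -0.268 t 10.42 tang [5.29 5.62] False Fz 1.53
13 b-bn -0.328 t 10.73 tang [6.96 6.89] False Fz 1.35
14 b-bn -0.388 t 11.05 tang [8.34 8.42] False Fz 2.75
```

Run:
```python
from r import *
F0=np.load("F0.npy"); bn=YAW+2.66
b=bn-.43
go(b,-.017,sp=.04,stop=5); print(current_t(),[ (sleep(.03),round(tang(force()-F0,b),2))[1] for _ in range(4)])
for bb in (-.25,-.03): go(bn+bb,-.017 if bb<-.1 else -.012,sp=.08)
go(bn-.03,0,sp=.08); print(current_t(),np.round(force()-F0,2))
for n in("scene","top"):
    d=get_image(n); np.savez(n+"2.npz",**d)
d=load("scene2.npz"); im=cv2.resize(d["pixels"][140:290,140:310,::-1],None,fx=4,fy=4,interpolation=cv2.INTER_CUBIC); cv2.imwrite("pics/scene2.png",im)
d=load("top2.npz"); im=cv2.resize(d["pixels"][110:230,220:325,::-1],None,fx=4,fy=4,interpolation=cv2.INTER_CUBIC); cv2.imwrite("pics/top2.png",im)
```

```text
11.3 [9.06, 8.89, 9.19, 8.7]
12.475 [ 0.42  0.7  -0.16]
```

View pics/scene2.png

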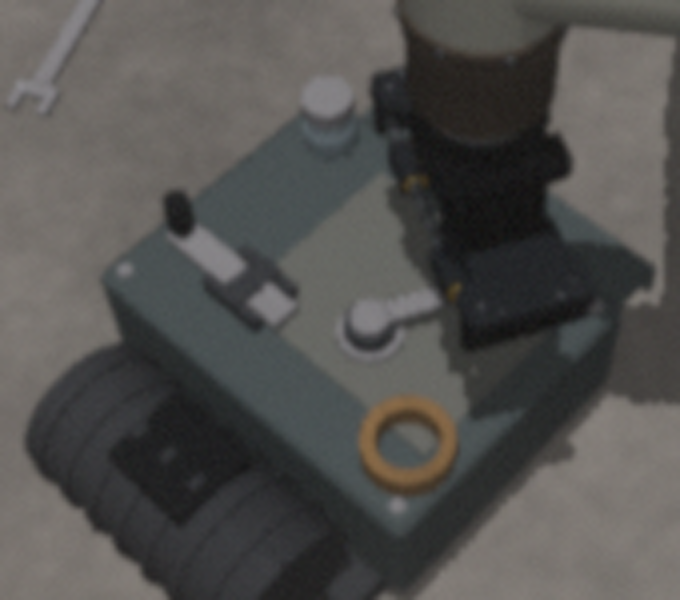

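View pics/top2.png

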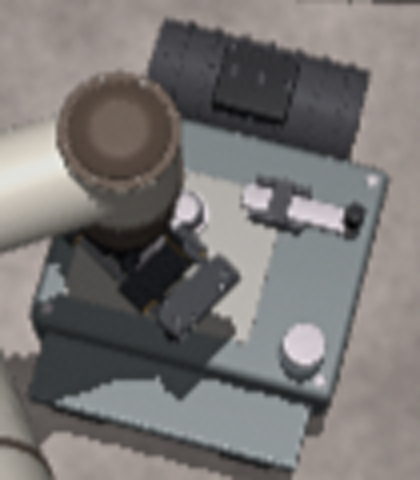

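Run:
```python
from r import *
for n,rng in(("scene0",(.02,.05)),("scene2",(.02,.045))):
    d=load(n+".npz"); W=cloud(d); px=d["pixels"].astype(int)
    # arm: bright pixels cast on plane z=.153
    v,u=np.nonzero(px.min(-1)>105)
    P=np.array([ray(d,a,b,.153) for a,b in zip(u,v)])[:,:2]-HUB
    r=np.hypot(*P.T); th=(np.arctan2(P[:,1],P[:,0])-YAW)%(2*np.pi)-2.66
    m=(r>rng[0])&(r<rng[1])&(np.abs(th)<1)
    print(n,m.sum(),np.round(np.median(th[m]),3),np.round(np.polyfit(P[m][:,0],P[m][:,1],1),3), np.round([np.median(th[m&(r>a)&(r<=a+.008)]) for a in np.arange(.02,.05,.008)],3))
```

```text
scene0 62 0.509 [0.252 0.014] [0.417 0.541 0.513 0.494]
scene2 49 0.006 [-0.049  0.018] [-0.004  0.002  0.029    nan]
  return _methods._mean(a, axis=axis, dtype=dtype,
  ret = ret.dtype.type(ret / rcount)
```

```bash
cat >> r.py <<'E'
BN=YAW+2.66
def rd(F0,b,n=3):
    f=[]
    for _ in range(n): f.append(-tang(force(1)-F0,b)); sleep(.02)
    return float(np.mean(f))
def armidx(d):
    px=d["pixels"].astype(int); v,u=np.nonzero(px.min(-1)>105)
    P=np.array([ray(d,a,b,.153) for a,b in zip(u,v)])[:,:2]-HUB
    r=np.hypot(*P.T); th=(np.arctan2(P[:,1],P[:,0])-YAW)%(2*np.pi)-2.66
    m=(r>.02)&(r<.045)&(np.abs(th)<1); return round(float(np.median(th[m])),3),int(m.sum())
def click(n):   # push from notch n to n+1
    h=BN+.12*n-.01
    go(h,0,sp=.08); sleep(.05); F0=np.mean([(sleep(.02),force(1))[1] for _ in range(6)],0)
    go(h,.014,sp=.08)
    mx=0; log=[]; res="none"
    for k in range(20):
        b=h+.03*k; 
        if go(b,.017,sp=.03,stop=5): res="stopforce"; break
        f=rd(F0,b); log.append((round(b-BN,3),round(f,2)))
        if f<mx-1.4:
            res="jump"; break
        mx=max(mx,f)
        if f>11.3: res="limit"; break
    go(h+.12,0,sp=.12)
    print(n,res,log,"t",round(current_t(),2)); 
    sleep(.35)
    d=get_image("scene"); print("arm idx",armidx(d),current_t()); np.savez(f"sceneclick{n}.npz",**d)
    cv2.imwrite(f"pics/click{n}_{int(current_t()*10)}.png",cv2.resize(d["pixels"][140:290,140:310,::-1],None,fx=4,fy=4,interpolation=cv2.INTER_CUBIC))
    return res
E
python3 -c "
from r import *
click(0)"; ls pics
```

```text
0 jump [(-0.01, 0.36), (0.02, 1.5), (0.05, 1.91), (0.08, 2.87), (0.11, 3.77), (0.14, 5.07), (0.17, 5.53), (0.2, 5.83), (0.23, 5.86), (0.26, 4.33)] t 16.68
arm idx (0.131, 51) 17.075
click0_170.png
scene0.png
scene0z.png
scene1.png
scene2.png
top0.png
top0z.png
top2.png
```

```bash
python3 -c "
from r import *
click(1)"
```

```text
1 jump [(0.11, -0.08), (0.14, 0.84), (0.17, 1.62), (0.2, 2.33), (0.23, 3.41), (0.26, 4.3), (0.29, 5.08), (0.32, 5.55), (0.35, 5.87), (0.38, 4.12)] t 21.18
arm idx (0.233, 52) 21.575
```

```bash
python3 -c "
from r import *
click(2)"
```

```text
2 jump [(0.23, 0.52), (0.26, 0.39), (0.29, 1.41), (0.32, 2.84), (0.35, 3.89), (0.38, 4.53), (0.41, 4.92), (0.44, 5.7), (0.47, 6.39), (0.5, 4.4)] t 25.68
arm idx (0.371, 54) 26.075
```

Run:
```python
from r import *
p=current_tcp_pos(); movel([p[0],p[1],.26],max_speed=.15); command_gripper(0.0); print(current_t(),current_width())
R2=np.array([[np.cos(YAW),-np.sin(YAW)],[np.sin(YAW),np.cos(YAW)]])
w=lambda x,y:O+R2@[x,y]
best=None
for s in(1,-1):
    j=ik([*w(.0494,-.165),.26],quat(YAW,s)); print(s,None if j is None else np.round(j,2))
print(np.round(current_joint_positions(),2))
j=[ik([*w(.0494,-.165),.26],quat(YAW,s)) for s in(1,-1)]
c=[(np.abs(np.array(q)-current_joint_positions()).max(),s) for q,s in zip(j,(1,-1)) if q is not None]; s=min(c)[1]; print("use",s); 
movep([*w(.0494,-.165),.26],quat(YAW,s)); print(current_t(),current_tcp_pos())
for n in("scene","top"):
    d=get_image(n); np.savez(n+"3.npz",**d); W=cloud(d); Z=W[...,2]
    for nm,c0,lo,hi in(("pad",HUB+.07*np.array([np.cos(BN+.36),np.sin(BN+.36)]),.165,.2),("knob",w(.0494,-.113),.15,.185)):
        m=(np.hypot(W[...,0]-c0[0],W[...,1]-c0[1])<.02)&(Z>lo)&(Z<hi)&(d["pixels"].max(-1)<70); q=W[m]
        if len(q):
            a=q.mean(0); v=a[:2]-HUB; print(n,nm,len(q),np.round(a,4),"idx",round((np.arctan2(v[1],v[0])-YAW)%(2*np.pi)-2.66,3),"feeder",np.round(R2.T@(a[:2]-O),4))
    box=(slice(140,290),slice(140,310)) if n=="scene" else (slice(110,230),slice(220,325))
    if n=="scene": print(armidx(d))
    cv2.imwrite(f"pics/{n}3.png",cv2.resize(d["pixels"][box][...,::-1],None,fx=4,fy=4,interpolation=cv2.INTER_CUBIC))
open("s.txt","w").write(str(s))
```

```text
27.875 0.007534130917005566
1 [-0.03  0.35  0.05  0.   -1.27 -1.72]
-1 [-0.03  0.35  0.05  0.   -1.27  1.42]
[ 0.38  0.2  -0.16 -0.   -1.21  0.88]
use -1
28.7833 [ 0.59089667 -0.17983804  0.25992204]
scene pad 51 [0.5335 0.0396 0.1805] idx 0.326 feeder [-0.0477  0.0406]
scene knob 64 [ 0.6023 -0.1296  0.1677] idx 2.267 feeder [ 0.0511 -0.1129]
(-0.841, 17)
top pad 1 [0.5236 0.0438 0.189 ] idx 0.318 feeder [-0.0583  0.0429]
top knob 25 [ 0.5976 -0.1291  0.1676] idx 2.234 feeder [ 0.0464 -0.1133]
```

View pics/scene3.png

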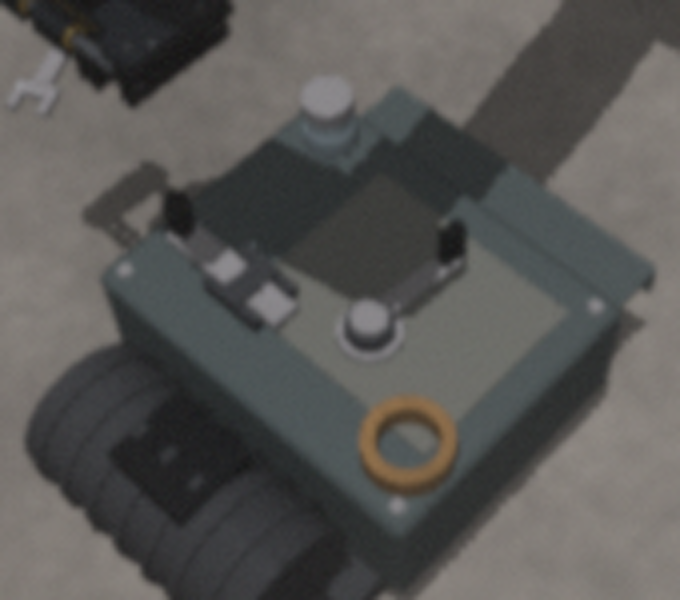

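View pics/top3.png

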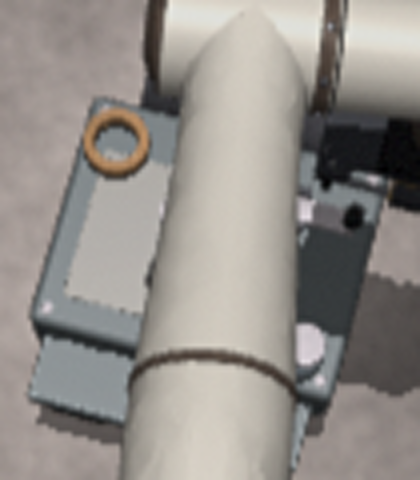

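Run:
```python
from r import *
s=int(open("s.txt").read())
R2=np.array([[np.cos(YAW),-np.sin(YAW)],[np.sin(YAW),np.cos(YAW)]]); w=lambda x,y:O+R2@[x,y]
Q=quat(YAW,s); X=.0490
fy=lambda: (R2.T@(np.array(current_tcp_pos())[:2]-O))[1]
print(movel([*w(X,-.165),.148],Q,max_speed=.12,stop_force=6),current_t(),np.round(force(),2))
F0=np.mean([(sleep(.02),force(1))[1] for _ in range(5)],0)
ey=R2[:,1]
for y in(-.145,-.140,-.136,-.131,-.126,-.121,-.117,-.114,-.111,-.108,-.105):
    st=movel([*w(X,y),.148],Q,max_speed=.04,stop_force=9)
    F=force()-F0; print(y,st,round(fy(),4),"Fy",round(-F[:2]@ey,2),round(current_t(),2))
    if st or -F[:2]@ey>9: break
```

```text
False 29.9667 [ 0.1  -0.24  0.87]
-0.145 False -0.1448 Fy 0.1 30.7
-0.14 False -0.1399 Fy -0.18 30.98
-0.136 False -0.1358 Fy -0.34 31.23
-0.131 False -0.1311 Fy 1.04 31.5
-0.126 False -0.1258 Fy 1.84 31.77
-0.121 False -0.1206 Fy 1.8 32.05
-0.117 False -0.1166 Fy 1.02 32.3
-0.114 False -0.1138 Fy 1.98 32.55
-0.111 False -0.1113 Fy 4.3 32.8
-0.108 False -0.1109 Fy 12.66 33.05
```

Run:
```python
from r import *
s=int(open("s.txt").read())
R2=np.array([[np.cos(YAW),-np.sin(YAW)],[np.sin(YAW),np.cos(YAW)]]); w=lambda x,y:O+R2@[x,y]
Q=quat(YAW,s)
movel([*w(.049,-.165),.148],Q,max_speed=.12); movel([*w(.049,-.165),.26],Q,max_speed=.2)
movel([*w(.049,-.25),.30],Q,max_speed=.2); print(current_t(),np.round(force(),2))
for n in("scene","top"):
    d=get_image(n); np.savez(n+"4.npz",**d); W=cloud(d); Z=W[...,2]
    for nm,c0,lo,hi in(("pad",HUB+.07*np.array([np.cos(BN+.36),np.sin(BN+.36)]),.165,.2),("knob",w(.049,-.09),.15,.185)):
        m=(np.hypot(W[...,0]-c0[0],W[...,1]-c0[1])<.02)&(Z>lo)&(Z<hi)&(d["pixels"].max(-1)<70); q=W[m]
        if len(q):
            a=q.mean(0); v=a[:2]-HUB; print(n,nm,len(q),np.round(a,4),"idx",round((np.arctan2(v[1],v[0])-YAW)%(2*np.pi)-2.66,3),"feeder",np.round(R2.T@(a[:2]-O),4))
    cv2.imwrite(f"pics/{n}4.png",d["pixels"][...,::-1])
d=load("scene4.npz"); cv2.imwrite("pics/scene4z.png",cv2.resize(d["pixels"][140:290,140:310,::-1],None,fx=4,fy=4,interpolation=cv2.INTER_CUBIC))
```

```text
35.0 [ 0.58 -0.06 -0.89]
scene pad 51 [0.534  0.04   0.1802] idx 0.318 feeder [-0.0474  0.0411]
scene knob 66 [ 0.6068 -0.1068  0.168 ] idx 2.309 feeder [ 0.0514 -0.0897]
top pad 12 [0.5285 0.0399 0.181 ] idx 0.345 feeder [-0.0528  0.04  ]
```

View pics/scene4z.png

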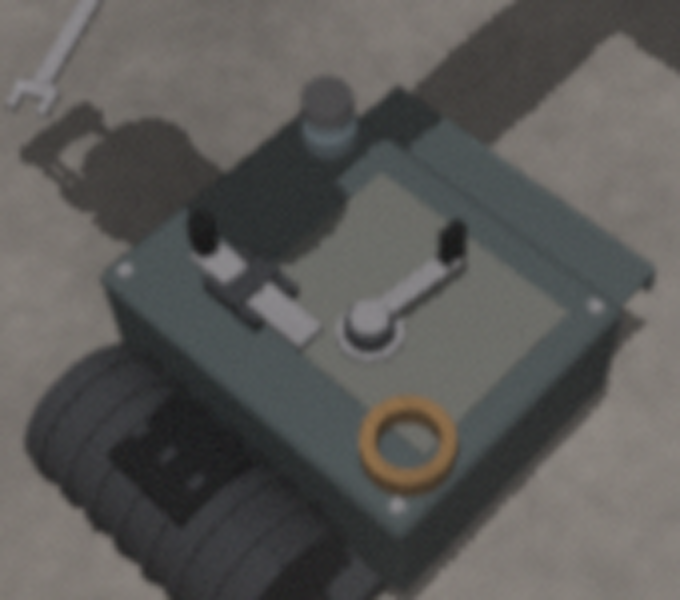

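View pics/scene4.png

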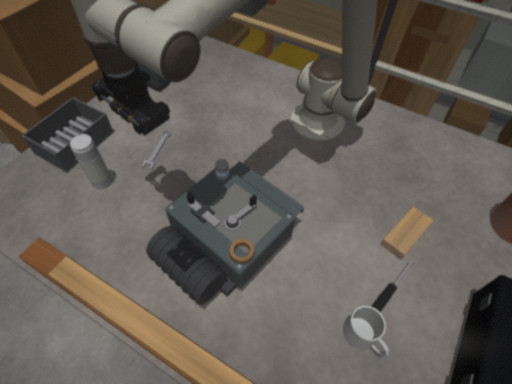

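```bash
python3 -c "
from cell import *
hand_in(); print(current_t())"
```

```text
the job is handed in; nothing more can be done
the job is handed in; nothing more can be done
```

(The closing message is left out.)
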